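# Dock the oil caddy at the filling station

### The arm

A 6-joint arm with a two-finger parallel gripper is mounted at the origin on the work surface. World frame = base frame: x ahead of the robot, y to its left, z up, the work surface at z = 0. Lengths are in m, angles in degrees, forces in N, time in s.
With the tool pointing down it reaches from about 0.375 to 0.9 m from the base axis. Payload 3.1 kg.
Tool frame: the origin (TCP) lies on the centre line of the jaws, within the pads' length; the fingertips stand 11 mm ahead of it and the grasp point (between the pads) lies 8 mm behind it; z points along the fingers, y is the line along which they close (so a half turn about z gives the same grasp; the last joint's range is limited). The gripper opens to 87 mm and grips with 3 to 60 N. Pads are 19 mm wide; open, the fingers measure 117 mm over their backs; the gripper's body (75 mm by 190 mm) begins 51 mm behind the grasp point.
Start: joints at [54.402, 30.224, 82.088, -0, 67.689, -10.227], TCP at [0.268, 0.565, 0.234] pointing down, gripper open.
Joint ranges: [-176.69, 176.69], [-43.24, 126.21], [12.49, 139.97], [-82, 262], [0, 151.66], [-163.58, 163.58]. Speed limits (degrees/s): [159.86, 159.86, 180, 180, 180, 180].

### API

Orientations are given as a 3x3 rotation matrix whose columns are the frame's x, y, z axes.
In Python, from rig import * gives the robot as it stands.
- The arm moves only by the shell command python3 -m inch 'ROWS'. ROWS is JSON, a list of rows, each an object of numbers: "gripper": the opening in per cent of the stroke, from 0 (shut) to 100 (fully open); "dx", "dy", "dz": the shift along the tool's x, y, z in mm; "turn": the turn about the tool's z in rad. A call has 1 to 12 rows; each row is the pose to reach, as a shift and turn from the pose commanded when the call began, along the tool's axes at that moment; what a row does not reach only later rows make up. A row lasts 1/10 s, in which the tool goes at most 50 mm and 8.59 degrees, less where a joint would pass 70% of its speed; a pose out of reach is approached as far as the arm can. A call with a gripper value outside its range is refused whole. The fingers move at their own pace and stop on an object; the grip force is fixed at half the most. Time passes only in rows, so rows that repeat a pose let the fingers close. It gives the time, the measured TCP pose, the force and the opening at its end, in the units of the state.
- read_state(): the state, without advancing time (a new reading comes with each control period).
- capture(name): name is "scene" or "top"; returns the picture (480x640x3 uint8, red, green, blue); there is no depth.
- get_calibration(name): a dict with "camera_matrix" (3x3 intrinsics, pixels), "world_to_cam" (4x4, takes a point from world to camera coordinates). Camera axes: x right, y down, z forward; pixel columns grow to the right and rows downward; lengths in m; the calibration is good to about 2 mm. A picture is of the moment at which its call begins. get_calibration takes no time and is no camera call.
- hand_in(): hands the job in, once; it reports no verdict.
Trained networks look in the newest picture that a camera, given by its name, has taken for a name from the list of things; names that differ only in an ending like _2 or _b are one class to them, and where a whole thing is asked for, a point or a joint stands for the part that bears it (a point fixed in the world has none). Each returns a list of dicts, best first, with "score" (0 to 1); they miss things now and then, are a little off and sometimes report something else, mostly with a low value. They report only what shows in the picture. A call takes as long as a camera call. They do not tell look-alikes from the thing itself.
- recognise(camera, query): "extent" ([centre column, centre row, width, height] in pixels, round what is visible of it).
The state is a dict: "time_s": time; "joint_positions": joint angles; "qvel": joint speeds; "tau": joint torques, N m; "position": TCP position; "tcp_rot": TCP orientation; "force": force on the tool from outside, world axes, zero at the start; "moment": the same for the moment, N m; "opening": opening from 0.0 (shut) to 1.0 (fully open).
Only numpy, scipy, OpenCV 4.12 (cv2) and the standard library are available. Lean on these libraries where they do the work, as an engineer would, in place of code of your own. Each camera call takes 0.05 s, during which the arm holds its last target. There are 200 camera calls.

### The job

Wheel the bottle caddy, all wheels on the table, to the filling station: first push it straight ahead by its handle until all four swivel castors trail behind, then steer it squarely into the bay and press the red plunger to the end of its travel, leaning on it with about 14 N for half a second and never bearing on the bay with more than 17 N. Then let go, leaving the caddy in place against the plunger; keep its bottles upright and leave the other things on the table alone.

Things in the scene. Friction and masses are not known exactly. Their poses are not given: they have to be found in the camera images.
- caddy: plywood bottle caddy on four swivel castors. Origin on the table under its middle, x forward (towards its steel strike plate), z up. Tray 150 mm long (x), 110 mm wide (y), floor 36 mm and rim 62 mm above the table; the steel strike plate in front, 60 mm wide, has its face at x = 80 mm and its top at 86 mm. It carries three loose bottles; about 0.7 kg in all (varies), needs about 1 N to roll, and scarcely resists being rolled or turned.
- handle (a point): middle of the caddy's steel push handle: a round bar 12 mm thick and about 90 mm long along the caddy's y, 95 mm behind the origin (x = -95 mm), 100 mm above the table, free underneath; it stands 20 mm behind the tray's rear wall, which is 62 mm high.
- nose (a point): centre of the caddy's strike plate face, x = 80 mm, 60 mm above the table: the point that meets the plunger
- dock: docking bay of the filling station, fixed. Origin on the table on the green mat, about where the caddy's origin stands when docked; x points into the bay, z up. Two olive side walls 55 mm high, 124 mm apart inside (7 mm play on either side of the caddy), from x = -50 to +70 mm, with mouths flared outwards from x = -83 mm; behind them a white housing, 85 mm high, from x = 140 to 190 mm.
- plunger: red round plunger, 28 mm diameter, 60 mm above the table on the centre line at the back of the bay; origin at its face centre, x into the bay. Slides in under about 4 N drag, stays where left, stops hard. 32 mm travel, of which up to 24 mm may be used up at the start. End of travel differs each time: the caddy touching it there has its origin at x = -15 to +15 mm in the dock's frame.
- hub_fl (a point): hub of the front left castor's black wheel (22 mm diameter, red centre), at axle height 11 mm. Its swivel axis stands at x = +50 mm, y = +34 mm in the caddy's frame and the hub lies 12 mm from that axis, so when the castor trails straight the hub has x = +38 mm, y = +34 mm there. It swivels freely all round and may start turned any way.
- hub_fr (a point): hub of the front right castor's black wheel (22 mm diameter, red centre), at axle height 11 mm. Its swivel axis stands at x = +50 mm, y = -34 mm in the caddy's frame and the hub lies 12 mm from that axis, so when the castor trails straight the hub has x = +38 mm, y = -34 mm there. It swivels freely all round and may start turned any way.
- hub_rl (a point): hub of the rear left castor's black wheel (22 mm diameter, red centre), at axle height 11 mm. Its swivel axis stands at x = -50 mm, y = +34 mm in the caddy's frame and the hub lies 12 mm from that axis, so when the castor trails straight the hub has x = -62 mm, y = +34 mm there. It swivels freely all round and may start turned any way.
- hub_rr (a point): hub of the rear right castor's black wheel (22 mm diameter, red centre), at axle height 11 mm. Its swivel axis stands at x = -50 mm, y = -34 mm in the caddy's frame and the hub lies 12 mm from that axis, so when the castor trails straight the hub has x = -62 mm, y = -34 mm there. It swivels freely all round and may start turned any way.
- oil0: amber dropper bottle standing loose in one of the caddy's compartments, 33 mm diameter, 76 mm high, origin at its underside (36 mm above the table)
- oil1: amber dropper bottle standing loose in one of the caddy's compartments, 33 mm diameter, 76 mm high, origin at its underside (36 mm above the table)
- oil2: amber dropper bottle standing loose in one of the caddy's compartments, 33 mm diameter, 76 mm high, origin at its underside (36 mm above the table)
- beaker: clear beaker, bystander, 68 mm diameter, 85 mm high, origin at its underside
- big_bottle: large amber bottle with black cap, bystander, 48 mm diameter, 86 mm high, origin at its underside
- strips: clear pot of paper smelling strips, bystander, 52 mm diameter, about 125 mm high with the strips, origin at its underside
Things that resemble listed ones, but are neither listed nor needed, are in the scene too. Leave any green or purple look-alike of the oil0 alone.

How it is judged:
By the outcome, as a careful person would: the job done as asked, in the order asked, and still so for the second after the job is handed in, with the robot touching nothing.
It also fails if it takes over 70 s, if anything falls off the work surface, if the arm or the gripper's body presses on something with over 40 N, if the wrist force passes 120 N, or if a joint passes its speed limit or range.

## Working session

There is one attempt and no reset: what is moved stays moved. The work goes in short steps, Python scripts to look and compute and a shell command to move; the robot and the scene stay as the last step left them, time stands still between calls to the robot, and variables do not carry over. Pictures are saved under pics/ and viewed, on a budget of 10 in all, crops included, one or two more only if the job needs it, and the job is handed in when it is done.

```bash
ls; mkdir -p pics; python3 - <<'E'
from rig import *
import cv2,numpy as np
for n in("scene","top"):
    im=capture(n);cv2.imwrite(f"pics/{n}0.png",im[:,:,::-1])
    c=get_calibration(n);print(n,np.round(c["camera_matrix"],1).tolist(),np.round(c["world_to_cam"],3).tolist())
    for q in("caddy","handle","nose","dock","plunger","hub_fl","oil0","beaker","big_bottle","strips"):
        print(q,[(round(d["score"],2),[round(v) for v in d["extent"]]) for d in recognise(n,q)][:5])
s=read_state();print(s["time_s"],s["position"],s["tcp_rot"],s["force"])
E
```

```text
pics
scene [[471.0, 0.0, 323.8], [0.0, 471.0, 229.9], [0.0, 0.0, 1.0]] [[0.58, 0.815, -0.006, -0.289], [0.556, -0.401, -0.728, -0.284], [-0.595, 0.419, -0.686, 1.187], [0.0, 0.0, 0.0, 1.0]]
caddy [(0.74, [234, 300, 139, 102])]
handle [(0.83, [235, 300, 135, 96])]
nose [(0.86, [234, 300, 138, 99])]
dock [(0.61, [402, 178, 165, 134])]
plunger [(0.69, [416, 165, 21, 15])]
hub_fl [(0.22, [416, 164, 21, 18])]
oil0 [(0.94, [195, 258, 22, 35]), (0.84, [266, 264, 20, 36]), (0.72, [278, 287, 32, 43]), (0.72, [400, 177, 160, 129]), (0.65, [239, 271, 25, 38])]
beaker [(0.88, [406, 321, 48, 71]), (0.43, [443, 283, 35, 52])]
big_bottle []
strips [(0.95, [274, 370, 44, 75])]
top [[474.7, 0.0, 320.5], [0.0, 474.7, 234.3], [0.0, 0.0, 1.0]] [[-0.006, -1.0, 0.02, -0.054], [-0.995, 0.004, -0.097, 0.628], [0.097, -0.021, -0.995, 0.858], [0.0, 0.0, 0.0, 1.0]]
caddy [(0.97, [417, 255, 113, 77])]
handle [(0.69, [418, 253, 115, 78])]
nose [(0.64, [417, 255, 113, 77])]
dock [(0.81, [176, 301, 182, 105])]
plunger [(0.68, [167, 299, 24, 14])]
hub_fl []
oil0 [(0.89, [457, 325, 22, 21]), (0.66, [262, 173, 27, 34]), (0.61, [406, 266, 26, 18]), (0.56, [419, 321, 24, 19]), (0.51, [387, 233, 19, 18])]
beaker [(0.76, [317, 157, 33, 42])]
big_bottle [(0.62, [261, 173, 27, 29])]
strips [(0.88, [424, 178, 47, 35])]
1.1 [0.26775564 0.56473744 0.23358183] [[-9.03556170e-01  4.28469659e-01  1.13710944e-05]
 [ 4.28469659e-01  9.03556169e-01  4.19362857e-05]
 [ 7.69400355e-06  4.27639586e-05 -9.99999999e-01]] [ 0.10192883  0.40634867 -0.48235225]
```

View pics/scene0.png

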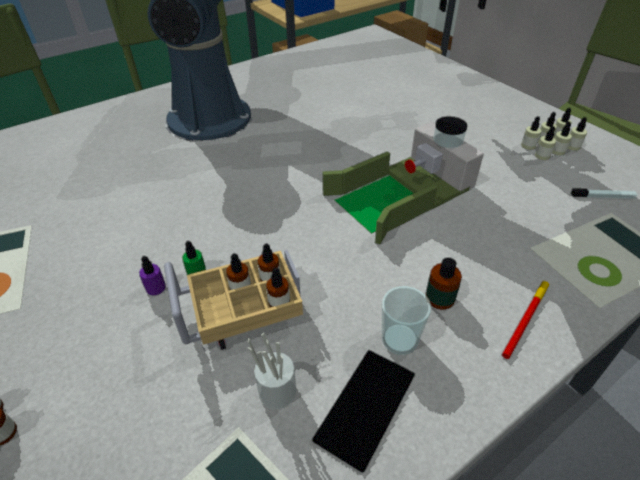

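View pics/top0.png

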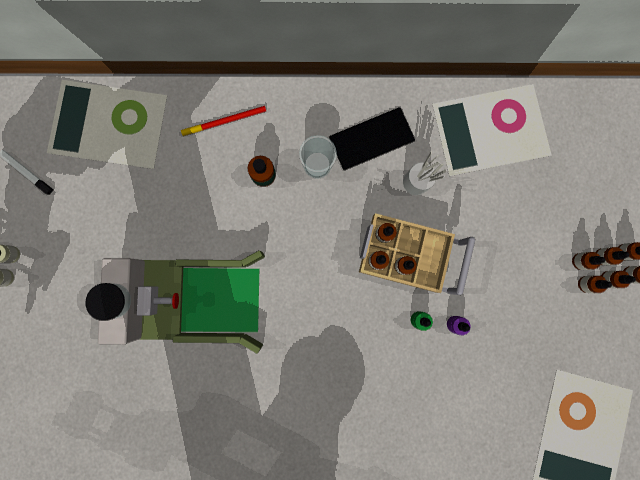

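The scene camera shows the caddy at (234,300) with three amber bottles, green (193,258) and purple (151,275) look-alikes beside it, and the bay at (402,178). From above, the handle bar is at about (464,266), the strike plate side at (368,243), and the bay opens to the right at (255,300). The only caddy with a handle is the one at (417,255); the bottle group at (610,265) is a distractor. I'll check that in a close crop.

```bash
python3 - <<'E'
import cv2,numpy as np
t=cv2.imread("pics/top0.png")
a=cv2.resize(t[250:352,80:280],None,fx=3,fy=3,interpolation=cv2.INTER_CUBIC)
b=cv2.resize(t[205:301,350:485],None,fx=3,fy=3,interpolation=cv2.INTER_CUBIC)
o=np.zeros((a.shape[0]+b.shape[0],600,3),np.uint8);o[:a.shape[0]]=a;o[a.shape[0]:,:b.shape[1]]=b
cv2.imwrite("pics/crop1.png",o);print(o.shape)
E
```

```text
(594, 600, 3)
```

View pics/crop1.png

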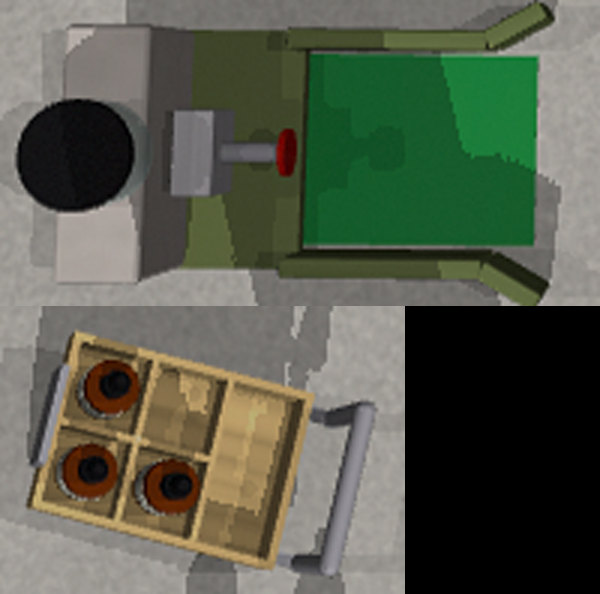

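```bash
cat > h.py <<'E'
from rig import *
import numpy as np,cv2
from scipy.optimize import least_squares
def bp(cam,u,v,z):
    c=get_calibration(cam);K=np.array(c["camera_matrix"]);T=np.array(c["world_to_cam"])
    d=T[:3,:3].T@np.linalg.solve(K,[u,v,1]);o=-T[:3,:3].T@T[:3,3]
    return (o+d*(z-o[2])/d[2])[:2]
def proj(cam,P):
    c=get_calibration(cam);T=np.array(c["world_to_cam"]);q=np.array(P)@T[:3,:3].T+T[:3,3]
    q=q@np.array(c["camera_matrix"]).T;return q[:,:2]/q[:,2:]
def tf(p,P):
    c,s=np.cos(p[2]),np.sin(p[2]);P=np.array(P,float)
    return np.c_[P[:,0]*c-P[:,1]*s+p[0],P[:,0]*s+P[:,1]*c+p[1],P[:,2]]
def fit(cam,P,px,p0):
    return least_squares(lambda p:(proj(cam,tf(p,P))-px).ravel(),p0,loss="soft_l1")
E
python3 - <<'E'
from h import *
P=np.array([[75,-55,62],[-75,-55,62],[-75,55,62],[75,55,62],[-95,0,100],[80,-30,86],[80,30,86]])/1000
px=np.array([[374,213.3],[454.7,234.3],[440.7,292.7],[359.3,271.7],[466,266.3],[371,226.5],[361.5,258]])
r=fit("top",P,px,[.55,-.2,1.3]);print("caddy",r.x[:2],np.degrees(r.x[2]),np.round(r.fun,1))
print("handle",tf(r.x,[[-.095,0,.1]]))
c=lambda x,y:(80+x/3,250+y/3)
for n,x,y,z in [("plunger",291,153,.06),("houseTop",152,25,.085),("houseBot",137,283,.085),
 ("upOutL",290,28,.055),("upOutKnee",485,32,.055),("upInKnee",490,50,.055),("upInL",290,49,.055),("loInL",282,255,.055),("loInKnee",487,256,.055),("loOutL",282,278,.055),("loOutKnee",478,278,.055),
 ("mat",305,53,.0),("mat",538,57,.0),("mat",535,245,.0),("mat",303,247,.0),("tipUp",545,5,.055),("tipLo",548,285,.055)]:
    print(n,np.round(bp("top",*c(x,y),z)*1000,1))
E
```

```text
caddy [ 0.59000804 -0.21393525] 75.1659159254926 [ 0.5  0.4 -0.3  0.1  0.1  0.7  0.6  0.7 -0.8 -0.4 -0.8 -1.8  0.5 -0.4]
handle [[ 0.56568605 -0.30576902  0.1       ]]
plunger [507.3 198.7]
houseTop [582.4 273.5]
houseBot [435.7 277.2]
upOutL [581.6 202.4]
upOutKnee [578.6  85.6]
upInKnee [567.7  82.5]
upInL [569.  202.1]
loInL [447.4 204. ]
loInKnee [445.8  83.1]
loOutL [434.  203.7]
loOutKnee [433.   88.3]
mat [568.1 208. ]
mat [564.7  59.6]
mat [446.2  60.8]
mat [446.1 206.6]
tipUp [594.7  49.7]
tipLo [428.5  46.9]
```

```bash
python3 - <<'E'
from h import *
for n,u,v,z in [("beaker rim",317,148,.085),("beaker base",317,160,0),("strips",424,182,.0),("bigb",261,168,.086),("phone",390,140,0),("green",421,321,.07),("purple",458,325,.07)]:print(n,bp("top",u,v,z).round(3))
E
python3 -m inch '[{"gripper":40,"dx":-15,"dy":-15},{"dx":-45,"dy":-45},{"dx":-75,"dy":-76},{"dx":-105,"dy":-107},{"dx":-135,"dy":-138},{"dx":-165,"dy":-169},{"dx":-195,"dy":-200},{"dx":-225,"dy":-230},{"dx":-255,"dy":-261},{"dx":-285,"dy":-292},{"dx":-310,"dy":-317},{"dx":-321,"dy":-329}]'
python3 -m inch '[{"gripper":40,"dx":-15,"dy":-15,"turn":-0.02},{"dx":-45,"dy":-45,"turn":-0.04},{"dx":-75,"dy":-76,"turn":-0.06},{"dx":-105,"dy":-107,"turn":-0.08},{"dx":-135,"dy":-138,"turn":-0.1},{"dx":-165,"dy":-169,"turn":-0.12},{"dx":-195,"dy":-200,"turn":-0.14},{"dx":-225,"dy":-230,"turn":-0.16},{"dx":-255,"dy":-261,"turn":-0.184},{"dx":-285,"dy":-292,"dz":20,"turn":-0.184},{"dx":-310,"dy":-317,"dz":40,"turn":-0.184},{"dx":-321,"dy":-330,"dz":54,"turn":-0.184}]'
```

```text
beaker rim [ 0.778 -0.051]
beaker base [ 0.778 -0.052]
strips [ 0.734 -0.263]
bigb [0.742 0.049]
phone [ 0.819 -0.197]
green [ 0.47  -0.233]
purple [ 0.462 -0.299]invalid input
invalid input
```

```bash
python3 -m inch '[{"gripper":40,"dx":-15,"dy":-15,"dz":0,"turn":0},{"gripper":40,"dx":-45,"dy":-45,"dz":0,"turn":0},{"gripper":40,"dx":-75,"dy":-76,"dz":0,"turn":0},{"gripper":40,"dx":-105,"dy":-107,"dz":0,"turn":0},{"gripper":40,"dx":-135,"dy":-138,"dz":0,"turn":0},{"gripper":40,"dx":-165,"dy":-169,"dz":0,"turn":0},{"gripper":40,"dx":-195,"dy":-200,"dz":0,"turn":0},{"gripper":40,"dx":-225,"dy":-230,"dz":0,"turn":0},{"gripper":40,"dx":-255,"dy":-261,"dz":0,"turn":0},{"gripper":40,"dx":-285,"dy":-292,"dz":0,"turn":0},{"gripper":40,"dx":-310,"dy":-317,"dz":0,"turn":0},{"gripper":40,"dx":-321,"dy":-329,"dz":0,"turn":0}]'
```

```text
time_s: 2.3
position: [0.4183, 0.1273, 0.2339]
tcp_rot: [[-0.902, 0.431, 0.002], [0.431, 0.902, -0.001], [-0.002, 0.0, -1.0]]
force: [0.3, 0.6, 0.1]
opening: 0.402
```

```bash
python3 -m inch '[{"gripper":40,"dx":-15,"dy":-15,"dz":0,"turn":-0.02},{"gripper":40,"dx":-45,"dy":-45,"dz":0,"turn":-0.04},{"gripper":40,"dx":-75,"dy":-76,"dz":0,"turn":-0.06},{"gripper":40,"dx":-105,"dy":-107,"dz":0,"turn":-0.08},{"gripper":40,"dx":-135,"dy":-138,"dz":0,"turn":-0.1},{"gripper":40,"dx":-165,"dy":-169,"dz":0,"turn":-0.12},{"gripper":40,"dx":-195,"dy":-200,"dz":0,"turn":-0.14},{"gripper":40,"dx":-225,"dy":-230,"dz":0,"turn":-0.16},{"gripper":40,"dx":-255,"dy":-261,"dz":0,"turn":-0.184},{"gripper":40,"dx":-285,"dy":-292,"dz":20,"turn":-0.184},{"gripper":40,"dx":-310,"dy":-317,"dz":40,"turn":-0.184},{"gripper":40,"dx":-321,"dy":-330,"dz":54,"turn":-0.184}]'
python3 -m inch '[{"gripper":40,"dx":0,"dy":0,"dz":0,"turn":0},{"gripper":40,"dx":0,"dy":0,"dz":0,"turn":0}]'
python3 - <<'E'
from h import *
for n in("scene","top"):cv2.imwrite(f"pics/{n}1.png",capture(n)[:,:,::-1])
t=cv2.imread("pics/top1.png")[180:330,340:500];s=cv2.imread("pics/scene1.png")[180:380,110:340]
o=np.zeros((600,800,3),np.uint8);a=cv2.resize(t,None,fx=2.4,fy=2.4);b=cv2.resize(s,None,fx=1.8,fy=1.8);o[:a.shape[0],:a.shape[1]]=a;o[:b.shape[0],a.shape[1]:a.shape[1]+b.shape[1]]=b
cv2.imwrite("pics/c2.png",o);S=read_state();print(S["position"],S["tcp_rot"][:,1],S["force"],S["time_s"])
E
```

```text
time_s: 3.5
position: [0.5662, -0.3094, 0.1783]
tcp_rot: [[-0.966, 0.258, 0.001], [0.258, 0.966, -0.001], [-0.001, -0.001, -1.0]]
force: [0.1, 1.2, 0.0]
opening: 0.402
time_s: 3.7
position: [0.565, -0.3052, 0.1792]
tcp_rot: [[-0.967, 0.257, -0.001], [0.257, 0.967, 0.002], [0.002, 0.001, -1.0]]
force: [0.1, -0.4, 1.3]
opening: 0.399
[ 0.56548958 -0.30458117  0.18048177] [2.55020403e-01 9.66935652e-01 1.97143911e-04] [-0.33542776  0.35925746 -0.38122317] 3.8
```

View pics/c2.png

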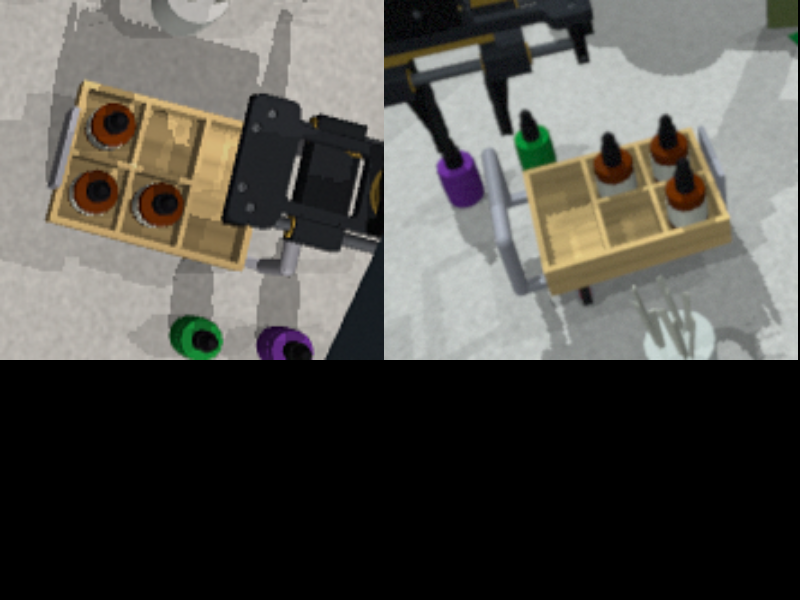

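The top view (left) has the gripper centred over the handle with its long body along the caddy. The scene view (right) shows the fingers still above the bar, at about (500,115) in the crop. I'll descend 88 mm and then close.

```bash
python3 -m inch '[{"gripper":40,"dx":0,"dy":-1,"dz":10,"turn":0},{"gripper":40,"dx":0,"dy":-1,"dz":25,"turn":0},{"gripper":40,"dx":0,"dy":-1,"dz":40,"turn":0},{"gripper":40,"dx":0,"dy":-1,"dz":55,"turn":0},{"gripper":40,"dx":0,"dy":-1,"dz":68,"turn":0},{"gripper":40,"dx":0,"dy":-1,"dz":78,"turn":0},{"gripper":40,"dx":0,"dy":-1,"dz":84,"turn":0},{"gripper":40,"dx":0,"dy":-1,"dz":88,"turn":0},{"gripper":40,"dx":0,"dy":-1,"dz":88,"turn":0},{"gripper":40,"dx":0,"dy":-1,"dz":88,"turn":0}]'
python3 -m inch '[{"gripper":30,"dx":0,"dy":0,"dz":0,"turn":0},{"gripper":25,"dx":0,"dy":0,"dz":0,"turn":0},{"gripper":20,"dx":0,"dy":0,"dz":0,"turn":0},{"gripper":15,"dx":0,"dy":0,"dz":0,"turn":0},{"gripper":10,"dx":0,"dy":0,"dz":0,"turn":0},{"gripper":5,"dx":0,"dy":0,"dz":0,"turn":0},{"gripper":0,"dx":0,"dy":0,"dz":0,"turn":0},{"gripper":0,"dx":0,"dy":0,"dz":0,"turn":0},{"gripper":0,"dx":0,"dy":0,"dz":0,"turn":0}]'
```

```text
time_s: 4.8
position: [0.5655, -0.307, 0.0919]
tcp_rot: [[-0.967, 0.256, 0.001], [0.256, 0.967, -0.001], [-0.001, -0.0, -1.0]]
force: [1.4, -0.2, -0.3]
opening: 0.4
time_s: 5.7
position: [0.5652, -0.3067, 0.0916]
tcp_rot: [[-0.967, 0.256, -0.0], [0.256, 0.967, 0.0], [0.0, 0.0, -1.0]]
force: [0.5, 1.1, 0.8]
opening: 0.124
```

Gripped: the opening of 0.124 is about 11 mm, matching the 12 mm bar. Now the straight push.

```bash
python3 -m inch '[{"gripper":0,"dx":0,"dy":1,"dz":0,"turn":0},{"gripper":0,"dx":0,"dy":4,"dz":0,"turn":0},{"gripper":0,"dx":0,"dy":8,"dz":0,"turn":0},{"gripper":0,"dx":0,"dy":12,"dz":0,"turn":0},{"gripper":0,"dx":0,"dy":16,"dz":0,"turn":0},{"gripper":0,"dx":0,"dy":20,"dz":0,"turn":0},{"gripper":0,"dx":0,"dy":24,"dz":0,"turn":0},{"gripper":0,"dx":0,"dy":28,"dz":0,"turn":0},{"gripper":0,"dx":0,"dy":32,"dz":0,"turn":0},{"gripper":0,"dx":0,"dy":36,"dz":0,"turn":0},{"gripper":0,"dx":0,"dy":40,"dz":0,"turn":0},{"gripper":0,"dx":0,"dy":44,"dz":0,"turn":0}]'
python3 -m inch '[{"gripper":0,"dx":0,"dy":4,"dz":0,"turn":0},{"gripper":0,"dx":0,"dy":8,"dz":0,"turn":0},{"gripper":0,"dx":0,"dy":12,"dz":0,"turn":0},{"gripper":0,"dx":0,"dy":16,"dz":0,"turn":0},{"gripper":0,"dx":0,"dy":20,"dz":0,"turn":0},{"gripper":0,"dx":0,"dy":24,"dz":0,"turn":0},{"gripper":0,"dx":0,"dy":28,"dz":0,"turn":0},{"gripper":0,"dx":0,"dy":32,"dz":0,"turn":0},{"gripper":0,"dx":0,"dy":36,"dz":0,"turn":0},{"gripper":0,"dx":0,"dy":40,"dz":0,"turn":0},{"gripper":0,"dx":0,"dy":44,"dz":0,"turn":0},{"gripper":0,"dx":0,"dy":46,"dz":0,"turn":0}]'
python3 - <<'E'
from h import *
for n in("scene","top"):
    cv2.imwrite(f"pics/{n}3.png",capture(n)[:,:,::-1])
    for q in("hub_fl","hub_fr","hub_rl","hub_rr"):print(n,q,[(round(d["score"],2),np.round(d["extent"]).tolist()) for d in recognise(n,q)][:4])
t=cv2.imread("pics/top3.png")[180:330,280:450];s=cv2.imread("pics/scene3.png")[160:360,150:380]
o=np.zeros((560,800,3),np.uint8);a=cv2.resize(t,None,fx=2,fy=2);b=cv2.resize(s,None,fx=2,fy=2);o[:a.shape[0],:a.shape[1]]=a;o[:b.shape[0],a.shape[1]:a.shape[1]+b.shape[1]]=b
cv2.imwrite("pics/c3.png",o);S=read_state();print(S["position"],S["tcp_rot"][:,1],S["force"],S["opening"],S["time_s"])
E
```

```text
time_s: 6.9
position: [0.5767, -0.2639, 0.0917]
tcp_rot: [[-0.967, 0.256, 0.0], [0.256, 0.967, -0.0], [-0.0, -0.0, -1.0]]
force: [-0.8, -0.1, 2.8]
opening: 0.124
time_s: 8.1
position: [0.5884, -0.2192, 0.0916]
tcp_rot: [[-0.967, 0.256, 0.0], [0.256, 0.967, 0.0], [-0.0, 0.0, -1.0]]
force: [-0.9, -0.7, 4.0]
opening: 0.128
scene hub_fl []
scene hub_fr []
scene hub_rl []
scene hub_rr []
top hub_fl [(0.22, [358.0, 241.0, 90.0, 76.0])]
top hub_fr []
top hub_rl []
top hub_rr []
[ 0.588181   -0.21975694  0.09151256] [2.56057564e-01 9.66661522e-01 1.61228480e-04] [0.48539068 0.68288638 3.69434782] 0.1268858573032429 8.6
```

View pics/c3.png

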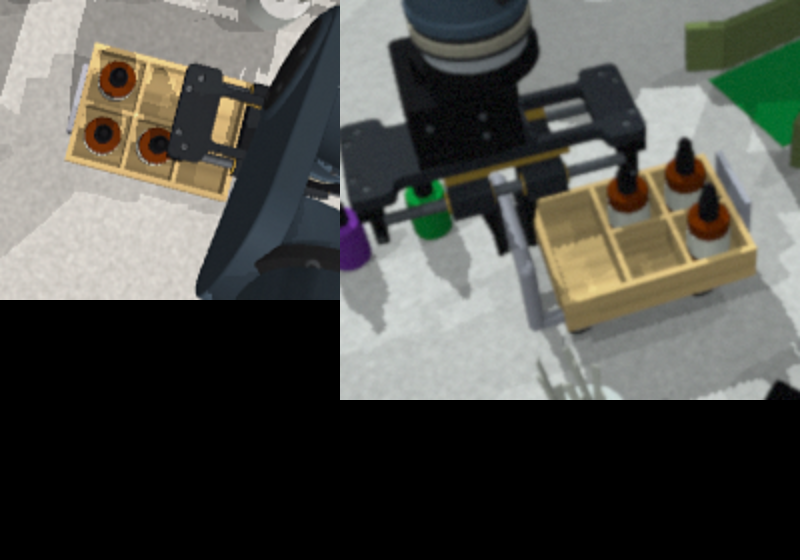

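The caddy moved about 90 mm with its bottles upright, and nothing else was touched. Wheels peek out under the tray at crop (578,328) and (703,290). I'll compare those with the trailing positions and plan the steering.

```bash
python3 - <<'E'
from h import *
S=read_state();hd=np.arctan2(S["tcp_rot"][1,1],S["tcp_rot"][0,1])
p=[S["position"][0]+.095*np.cos(hd),S["position"][1]+.095*np.sin(hd),hd];print(p[:2],np.degrees(hd))
for n,sx,sy in [("fl",50,34),("fr",50,-34),("rl",-50,34),("rr",-50,-34)]:
    q=[proj("scene",tf(p,[[(sx+12*np.cos(a))/1e3,(sy+12*np.sin(a))/1e3,.011]]))[0] for a in np.radians([180,0,90,-90])]
    print(n,"crop px trail/fwd/left/right",[(int(340+2*(u-150)),int(2*(v-160))) for u,v in q])
q=proj("top",tf(p,np.array([[75,-55,62],[-75,-55,62],[-75,55,62],[75,55,62]])/1e3));print("rim top-crop",((q-[280,180])*2).round())
E
```

```text
[np.float64(0.6125064735357038), np.float64(-0.12792409787015874)] 75.1637400097681
fl crop px trail/fwd/left/right [(670, 221), (697, 214), (679, 208), (689, 227)]
fr crop px trail/fwd/left/right [(699, 281), (727, 273), (708, 266), (719, 288)]
rl crop px trail/fwd/left/right [(555, 254), (583, 246), (565, 239), (573, 261)]
rr crop px trail/fwd/left/right [(578, 318), (608, 309), (588, 302), (597, 326)]
rim top-crop [[ 94.  43.]
 [254.  85.]
 [226. 202.]
 [ 64. 160.]]
```

The right wheels match the trailing positions, and the rim prediction agrees with the picture. The 90 mm push is over 7 trail lengths. Now I'll steer onto the dock line (x≈0.507, heading ≈89.3°).

```bash
python3 -m inch '[{"gripper":0,"dx":1,"dy":3,"dz":-0.3,"turn":-0.005},{"gripper":0,"dx":3,"dy":6,"dz":-0.5,"turn":-0.015},{"gripper":0,"dx":6,"dy":9,"dz":-0.5,"turn":-0.025},{"gripper":0,"dx":10,"dy":12,"dz":-0.5,"turn":-0.035},{"gripper":0,"dx":14,"dy":15,"dz":-0.5,"turn":-0.045},{"gripper":0,"dx":18,"dy":18,"dz":-0.5,"turn":-0.055},{"gripper":0,"dx":22,"dy":21,"dz":-0.5,"turn":-0.065},{"gripper":0,"dx":26,"dy":24,"dz":-0.5,"turn":-0.075},{"gripper":0,"dx":30,"dy":26,"dz":-0.5,"turn":-0.085},{"gripper":0,"dx":34,"dy":28,"dz":-0.5,"turn":-0.1},{"gripper":0,"dx":38,"dy":30,"dz":-0.5,"turn":-0.11},{"gripper":0,"dx":42,"dy":32,"dz":-0.5,"turn":-0.12}]'
python3 - <<'E'
from h import *
S=read_state();R=S["tcp_rot"];d=np.array([505.2,-135,S["position"][2]*1e3])-S["position"]*1e3
hd=np.degrees(np.arctan2(R[1,1],R[0,1]));print(hd,R.T@d,np.radians(hd-89.3),S["opening"],S["force"])
E
```

```text
time_s: 9.8
position: [0.5554, -0.1778, 0.0919]
tcp_rot: [[-0.99, 0.138, -0.0], [0.138, 0.99, 0.0], [0.0, 0.0, -1.0]]
force: [0.5, -0.4, -1.0]
opening: 0.132
82.09184890728623 [5.56150236e+01 3.54629075e+01 2.64287966e-02] -0.1258059695490822 0.13171438938450308 [ 0.51367045 -0.38511903 -1.02270392]
```

```bash
python3 -m inch '[{"gripper":0,"dx":5,"dy":2,"dz":0,"turn":-0.012},{"gripper":0,"dx":10,"dy":4,"dz":0,"turn":-0.024},{"gripper":0,"dx":15,"dy":7,"dz":0,"turn":-0.036},{"gripper":0,"dx":20,"dy":10,"dz":0,"turn":-0.048},{"gripper":0,"dx":25,"dy":13,"dz":0,"turn":-0.06},{"gripper":0,"dx":30,"dy":16,"dz":0,"turn":-0.072},{"gripper":0,"dx":35,"dy":19,"dz":0,"turn":-0.084},{"gripper":0,"dx":40,"dy":22,"dz":0,"turn":-0.096},{"gripper":0,"dx":45,"dy":25,"dz":0,"turn":-0.108},{"gripper":0,"dx":50,"dy":29,"dz":0,"turn":-0.12},{"gripper":0,"dx":54,"dy":33,"dz":0,"turn":-0.126},{"gripper":0,"dx":55.6,"dy":36,"dz":0,"turn":-0.126}]'
python3 - <<'E'
from h import *
for n in("scene","top"):cv2.imwrite(f"pics/{n}4.png",capture(n)[:,:,::-1])
t=cv2.imread("pics/top4.png")[220:370,80:400];s=cv2.imread("pics/scene4.png")[90:310,200:500]
o=np.zeros((600,640,3),np.uint8);a=cv2.resize(t,None,fx=2,fy=2);b=cv2.resize(s,None,fx=1.36,fy=1.36);o[:300]=a;o[300:300+b.shape[0],:b.shape[1]]=b[:300]
cv2.imwrite("pics/c4.png",o);S=read_state();R=S["tcp_rot"];hd=np.arctan2(R[1,1],R[0,1]);print(S["position"],np.degrees(hd),S["force"],S["opening"],S["time_s"])
p=[S["position"][0]+.095*np.cos(hd),S["position"][1]+.095*np.sin(hd),hd];print(p)
print((proj("top",tf(p,np.array([[75,-55,62],[-75,-55,62],[-75,55,62],[75,55,62]])/1e3))-[80,220])*2)
E
```

```text
time_s: 11.0
position: [0.5048, -0.1341, 0.092]
tcp_rot: [[-1.0, 0.012, -0.001], [0.012, 1.0, 0.0], [0.001, 0.0, -1.0]]
force: [0.1, -0.8, -1.2]
opening: 0.125
[ 0.50498698 -0.13381081  0.0919289 ] 89.30137655212943 [-0.41492454  0.36136236 -2.4194929 ] 0.12664310736686468 11.1
[np.float64(0.5061453113173016), np.float64(-0.0388178702350377), np.float64(1.55860304739792)]
[[378.17740807  99.17714041]
 [545.43376938 100.27845417]
 [545.4915046  224.57184037]
 [376.11098769 223.88890375]]
```

View pics/c4.png

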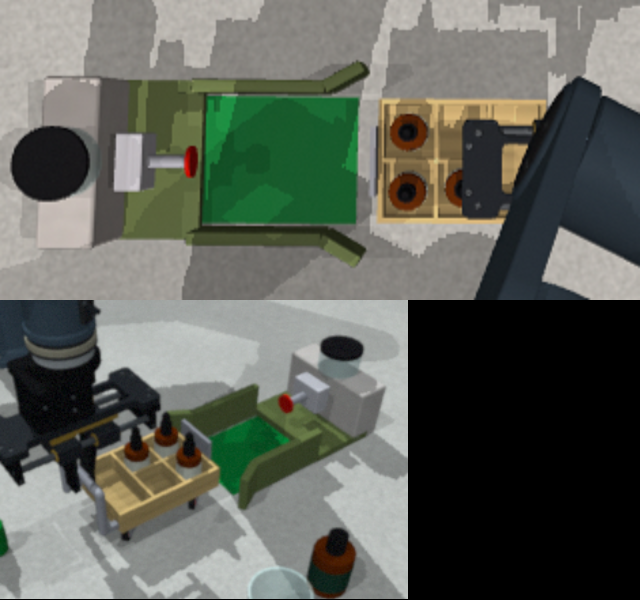

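The caddy stands square in front of the mouth: tray rows 99–223 against inner wall edges at about 94 and 227 in the crop. Drive in.

```bash
python3 -m inch '[{"gripper":0,"dx":0,"dy":3,"dz":0.2,"turn":0},{"gripper":0,"dx":0,"dy":8,"dz":0.4,"turn":0},{"gripper":0,"dx":0,"dy":14,"dz":0.4,"turn":0},{"gripper":0,"dx":0,"dy":20,"dz":0.4,"turn":0},{"gripper":0,"dx":0,"dy":26,"dz":0.4,"turn":0},{"gripper":0,"dx":0,"dy":32,"dz":0.4,"turn":0},{"gripper":0,"dx":0,"dy":38,"dz":0.4,"turn":0},{"gripper":0,"dx":0,"dy":44,"dz":0.4,"turn":0},{"gripper":0,"dx":0,"dy":50,"dz":0.4,"turn":0},{"gripper":0,"dx":0,"dy":56,"dz":0.4,"turn":0},{"gripper":0,"dx":0,"dy":62,"dz":0.4,"turn":0},{"gripper":0,"dx":0,"dy":66,"dz":0.4,"turn":0}]'
python3 -m inch '[{"gripper":0,"dx":0,"dy":6,"dz":0,"turn":0},{"gripper":0,"dx":0,"dy":12,"dz":0,"turn":0},{"gripper":0,"dx":0,"dy":18,"dz":0,"turn":0},{"gripper":0,"dx":0,"dy":24,"dz":0,"turn":0},{"gripper":0,"dx":0,"dy":30,"dz":0,"turn":0},{"gripper":0,"dx":0,"dy":36,"dz":0,"turn":0},{"gripper":0,"dx":0,"dy":42,"dz":0,"turn":0},{"gripper":0,"dx":0,"dy":48,"dz":0,"turn":0},{"gripper":0,"dx":0,"dy":54,"dz":0,"turn":0},{"gripper":0,"dx":0,"dy":60,"dz":0,"turn":0},{"gripper":0,"dx":0,"dy":65,"dz":0,"turn":0},{"gripper":0,"dx":0,"dy":68,"dz":0,"turn":0}]'
python3 - <<'E'
from h import *
for n in("scene","top"):cv2.imwrite(f"pics/{n}5.png",capture(n)[:,:,::-1])
t=cv2.imread("pics/top5.png")[220:370,80:340];s=cv2.imread("pics/scene5.png")[90:290,280:500]
o=np.zeros((780//2+0+210,780,3),np.uint8);a=cv2.resize(t,None,fx=2,fy=2);b=cv2.resize(s,None,fx=1.5,fy=1.5);o[:300,:520]=a;o[300:600,:330]=b
cv2.imwrite("pics/c5.png",o);S=read_state();R=S["tcp_rot"];hd=np.arctan2(R[1,1],R[0,1]);print(S["position"],np.degrees(hd),S["force"],S["opening"],S["time_s"])
E
```

```text
time_s: 12.3
position: [0.5065, -0.0681, 0.0917]
tcp_rot: [[-1.0, 0.013, -0.0], [0.013, 1.0, 0.0], [0.0, 0.0, -1.0]]
force: [-1.7, -2.2, 1.8]
opening: 0.126
time_s: 13.5
position: [0.5074, -0.0001, 0.0917]
tcp_rot: [[-1.0, 0.013, -0.0], [0.013, 1.0, 0.0], [0.0, 0.0, -1.0]]
force: [-0.4, -0.7, 2.1]
opening: 0.126
[ 5.07313549e-01 -3.77227159e-05  9.16100726e-02] 89.27690025797082 [-0.68133389  0.72071518  1.69324157] 0.12475743673633555 13.6
```

View pics/c5.png

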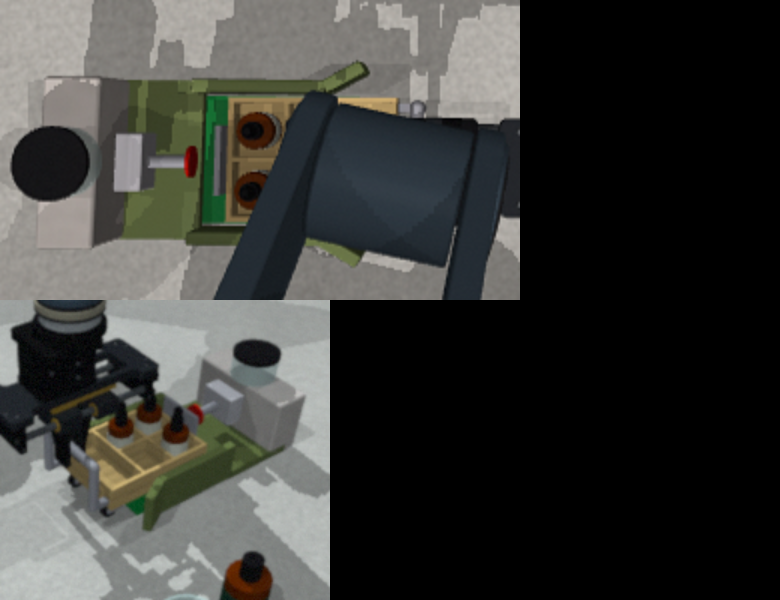

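In the bay and centred: plate at crop (218,160), plunger face at (191,160), so about 24 mm to go, with bottles upright. I'll approach, then use small steps gated by a force check.

```bash
cat > chk.py <<'E'
import sys
from rig import *
s=read_state();f=s["force"];print("y %.4f F %.1f %.1f %.1f t %.1f"%(s["position"][1],*f,s["time_s"]))
sys.exit(f[1]<-float(sys.argv[1]))
E
python3 -m inch '[{"gripper":0,"dx":0,"dy":3,"dz":0,"turn":0},{"gripper":0,"dx":0,"dy":7,"dz":0,"turn":0},{"gripper":0,"dx":0,"dy":11,"dz":0,"turn":0},{"gripper":0,"dx":0,"dy":15,"dz":0,"turn":0},{"gripper":0,"dx":0,"dy":18,"dz":0,"turn":0},{"gripper":0,"dx":0,"dy":20,"dz":0,"turn":0},{"gripper":0,"dx":0,"dy":20,"dz":0,"turn":0}]' | grep force
python3 chk.py 7 && python3 -m inch '[{"gripper":0,"dx":0,"dy":1,"dz":0,"turn":0},{"gripper":0,"dx":0,"dy":2,"dz":0,"turn":0}]' >/dev/null; python3 chk.py 7 && python3 -m inch '[{"gripper":0,"dx":0,"dy":1,"dz":0,"turn":0},{"gripper":0,"dx":0,"dy":2,"dz":0,"turn":0}]' >/dev/null; python3 chk.py 7 && python3 -m inch '[{"gripper":0,"dx":0,"dy":1,"dz":0,"turn":0},{"gripper":0,"dx":0,"dy":2,"dz":0,"turn":0}]'>/dev/null; python3 chk.py 7 && python3 -m inch '[{"gripper":0,"dx":0,"dy":0.5,"dz":0,"turn":0},{"gripper":0,"dx":0,"dy":1,"dz":0,"turn":0}]'>/dev/null;python3 chk.py 7 && python3 -m inch '[{"gripper":0,"dx":0,"dy":0.5,"dz":0,"turn":0},{"gripper":0,"dx":0,"dy":1,"dz":0,"turn":0}]'>/dev/null;python3 chk.py 7 && python3 -m inch '[{"gripper":0,"dx":0,"dy":0.5,"dz":0,"turn":0},{"gripper":0,"dx":0,"dy":1,"dz":0,"turn":0}]'>/dev/null;python3 chk.py 7
```

```text
force: [-0.4, 0.2, 0.9]
y 0.0198 F -0.4 0.2 0.9 t 14.3
y 0.0198 F -0.4 0.2 0.9 t 14.3
y 0.0198 F -0.4 0.2 0.9 t 14.3
y 0.0198 F -0.4 0.2 0.9 t 14.3
y 0.0198 F -0.4 0.2 0.9 t 14.3
y 0.0198 F -0.4 0.2 0.9 t 14.3
y 0.0198 F -0.4 0.2 0.9 t 14.3False
False
False
False
False
False
False
```

```bash
sed -i 's/sys.exit(\(.*\))$/sys.exit(int(\1))/' chk.py
python3 chk.py 7 && python3 -m inch '[{"gripper":0,"dx":0,"dy":1,"dz":0,"turn":0},{"gripper":0,"dx":0,"dy":2,"dz":0,"turn":0}]' >/dev/null; python3 chk.py 7 && python3 -m inch '[{"gripper":0,"dx":0,"dy":1,"dz":0,"turn":0},{"gripper":0,"dx":0,"dy":2,"dz":0,"turn":0}]' >/dev/null; python3 chk.py 7 && python3 -m inch '[{"gripper":0,"dx":0,"dy":1,"dz":0,"turn":0},{"gripper":0,"dx":0,"dy":2,"dz":0,"turn":0}]'>/dev/null; python3 chk.py 7 && python3 -m inch '[{"gripper":0,"dx":0,"dy":0.5,"dz":0,"turn":0},{"gripper":0,"dx":0,"dy":1,"dz":0,"turn":0}]'>/dev/null;python3 chk.py 7 && python3 -m inch '[{"gripper":0,"dx":0,"dy":0.5,"dz":0,"turn":0},{"gripper":0,"dx":0,"dy":1,"dz":0,"turn":0}]'>/dev/null;python3 chk.py 7 && python3 -m inch '[{"gripper":0,"dx":0,"dy":0.5,"dz":0,"turn":0},{"gripper":0,"dx":0,"dy":1,"dz":0,"turn":0}]'>/dev/null;python3 chk.py 7
```

```text
y 0.0198 F -0.4 0.2 0.9 t 14.3
y 0.0212 F -1.2 0.1 2.3 t 14.5
y 0.0232 F -0.0 -0.7 1.6 t 14.7
y 0.0251 F -1.3 -4.9 1.9 t 14.9
y 0.0257 F -1.5 -4.3 2.0 t 15.1
y 0.0270 F -0.5 -4.8 2.1 t 15.3
y 0.0282 F -1.1 -4.7 1.6 t 15.5
```

```bash

python3 chk.py 6.8 && python3 -m inch '[{"gripper":0,"dx":0,"dy":0.5,"dz":0,"turn":0},{"gripper":0,"dx":0,"dy":1,"dz":0,"turn":0}]'>/dev/null
python3 chk.py 6.8 && python3 -m inch '[{"gripper":0,"dx":0,"dy":0.5,"dz":0,"turn":0},{"gripper":0,"dx":0,"dy":1,"dz":0,"turn":0}]'>/dev/null
python3 chk.py 6.8 && python3 -m inch '[{"gripper":0,"dx":0,"dy":0.5,"dz":0,"turn":0},{"gripper":0,"dx":0,"dy":1,"dz":0,"turn":0}]'>/dev/null
python3 chk.py 6.8 && python3 -m inch '[{"gripper":0,"dx":0,"dy":0.5,"dz":0,"turn":0},{"gripper":0,"dx":0,"dy":1,"dz":0,"turn":0}]'>/dev/null
python3 chk.py 6.8 && python3 -m inch '[{"gripper":0,"dx":0,"dy":0.5,"dz":0,"turn":0},{"gripper":0,"dx":0,"dy":1,"dz":0,"turn":0}]'>/dev/null
python3 chk.py 6.8 && python3 -m inch '[{"gripper":0,"dx":0,"dy":0.5,"dz":0,"turn":0},{"gripper":0,"dx":0,"dy":1,"dz":0,"turn":0}]'>/dev/null
python3 chk.py 6.8 && python3 -m inch '[{"gripper":0,"dx":0,"dy":0.5,"dz":0,"turn":0},{"gripper":0,"dx":0,"dy":1,"dz":0,"turn":0}]'>/dev/null
python3 chk.py 6.8 && python3 -m inch '[{"gripper":0,"dx":0,"dy":0.5,"dz":0,"turn":0},{"gripper":0,"dx":0,"dy":1,"dz":0,"turn":0}]'>/dev/null
python3 chk.py 6.8 && python3 -m inch '[{"gripper":0,"dx":0,"dy":0.5,"dz":0,"turn":0},{"gripper":0,"dx":0,"dy":1,"dz":0,"turn":0}]'>/dev/null
python3 chk.py 6.8 && python3 -m inch '[{"gripper":0,"dx":0,"dy":0.5,"dz":0,"turn":0},{"gripper":0,"dx":0,"dy":1,"dz":0,"turn":0}]'>/dev/null
python3 chk.py 6.8
```

```text
y 0.0282 F -1.1 -4.7 1.6 t 15.5
y 0.0293 F -0.7 -5.1 1.2 t 15.7
y 0.0303 F -0.8 -4.1 1.9 t 15.9
y 0.0313 F -0.8 -4.4 3.2 t 16.1
y 0.0323 F 0.0 -3.9 2.9 t 16.3
y 0.0333 F -0.6 -5.0 2.4 t 16.5
y 0.0343 F -0.2 -3.6 2.3 t 16.7
y 0.0353 F 0.5 -3.9 2.1 t 16.9
y 0.0363 F -0.0 -3.4 1.4 t 17.1
y 0.0373 F -0.6 -3.9 2.6 t 17.3
y 0.0383 F -0.3 -4.9 2.4 t 17.5
```

```bash

python3 chk.py 6.8 && python3 -m inch '[{"gripper":0,"dx":0,"dy":0.5,"dz":0,"turn":0},{"gripper":0,"dx":0,"dy":1,"dz":0,"turn":0}]'>/dev/null
python3 chk.py 6.8 && python3 -m inch '[{"gripper":0,"dx":0,"dy":0.5,"dz":0,"turn":0},{"gripper":0,"dx":0,"dy":1,"dz":0,"turn":0}]'>/dev/null
python3 chk.py 6.8 && python3 -m inch '[{"gripper":0,"dx":0,"dy":0.5,"dz":0,"turn":0},{"gripper":0,"dx":0,"dy":1,"dz":0,"turn":0}]'>/dev/null
python3 chk.py 6.8 && python3 -m inch '[{"gripper":0,"dx":0,"dy":0.5,"dz":0,"turn":0},{"gripper":0,"dx":0,"dy":1,"dz":0,"turn":0}]'>/dev/null
python3 chk.py 6.8 && python3 -m inch '[{"gripper":0,"dx":0,"dy":0.5,"dz":0,"turn":0},{"gripper":0,"dx":0,"dy":1,"dz":0,"turn":0}]'>/dev/null
python3 chk.py 6.8 && python3 -m inch '[{"gripper":0,"dx":0,"dy":0.5,"dz":0,"turn":0},{"gripper":0,"dx":0,"dy":1,"dz":0,"turn":0}]'>/dev/null
python3 chk.py 6.8 && python3 -m inch '[{"gripper":0,"dx":0,"dy":0.5,"dz":0,"turn":0},{"gripper":0,"dx":0,"dy":1,"dz":0,"turn":0}]'>/dev/null
python3 chk.py 6.8 && python3 -m inch '[{"gripper":0,"dx":0,"dy":0.5,"dz":0,"turn":0},{"gripper":0,"dx":0,"dy":1,"dz":0,"turn":0}]'>/dev/null
python3 chk.py 6.8 && python3 -m inch '[{"gripper":0,"dx":0,"dy":0.5,"dz":0,"turn":0},{"gripper":0,"dx":0,"dy":1,"dz":0,"turn":0}]'>/dev/null
python3 chk.py 6.8 && python3 -m inch '[{"gripper":0,"dx":0,"dy":0.5,"dz":0,"turn":0},{"gripper":0,"dx":0,"dy":1,"dz":0,"turn":0}]'>/dev/null
python3 chk.py 6.8
```

```text
y 0.0383 F -0.3 -4.9 2.4 t 17.5
y 0.0393 F -0.4 -3.5 2.5 t 17.7
y 0.0403 F -0.3 -4.2 2.4 t 17.9
y 0.0413 F -1.0 -4.7 2.2 t 18.1
y 0.0423 F -0.5 -4.6 2.8 t 18.3
y 0.0433 F -0.5 -4.5 2.5 t 18.5
y 0.0443 F -0.8 -4.1 2.4 t 18.7
y 0.0453 F -0.5 -4.2 1.7 t 18.9
y 0.0462 F -0.9 -6.3 3.6 t 19.1
y 0.0463 F -1.6 -10.5 3.0 t 19.3
y 0.0463 F -1.6 -10.5 3.0 t 19.3
```

Hard stop at handle y≈46.3 mm (dock x ≈ +8 mm), at about 5–6 N/mm. I'll add small steps to 14 N.

```bash
python3 -m inch '[{"gripper":0,"dx":0,"dy":0,"dz":0,"turn":0}]' >/dev/null; python3 chk.py 11.5 && python3 -m inch '[{"gripper":0,"dx":0,"dy":0.2,"dz":0,"turn":0},{"gripper":0,"dx":0,"dy":0.3,"dz":0,"turn":0},{"gripper":0,"dx":0,"dy":0.3,"dz":0,"turn":0}]' >/dev/null;  python3 chk.py 12.3 && python3 -m inch '[{"gripper":0,"dx":0,"dy":0.2,"dz":0,"turn":0},{"gripper":0,"dx":0,"dy":0.3,"dz":0,"turn":0}]' >/dev/null; python3 chk.py 15
```

```text
y 0.0463 F -0.3 -9.0 2.4 t 19.4
y 0.0463 F -0.7 -9.3 3.0 t 19.7
y 0.0463 F -1.6 -10.0 2.8 t 19.9
```

```bash
python3 -m inch '[{"gripper":0,"dx":0,"dy":0.3,"dz":0,"turn":0},{"gripper":0,"dx":0,"dy":0.5,"dz":0,"turn":0},{"gripper":0,"dx":0,"dy":0.5,"dz":0,"turn":0}]';  python3 chk.py 12.5 && python3 -m inch '[{"gripper":0,"dx":0,"dy":0.2,"dz":0,"turn":0},{"gripper":0,"dx":0,"dy":0.3,"dz":0,"turn":0}]'
```

```text
time_s: 20.2
position: [0.5083, 0.0464, 0.0917]
tcp_rot: [[-1.0, 0.011, -0.0], [0.011, 1.0, -0.003], [-0.0, -0.003, -1.0]]
force: [-1.2, -11.9, 2.5]
opening: 0.126
y 0.0464 F -1.2 -11.9 2.5 t 20.2
time_s: 20.4
position: [0.5084, 0.0464, 0.0918]
tcp_rot: [[-1.0, 0.011, 0.0], [0.011, 1.0, -0.004], [-0.0, -0.004, -1.0]]
force: [-1.1, -13.3, 3.0]
opening: 0.128
```

```bash
python3 -m inch '[{"gripper":0,"dx":0,"dy":0.2,"dz":0,"turn":0}]'>/dev/null; python3 chk.py 15 && python3 -m inch '[{"gripper":0,"dx":0,"dy":0,"dz":0,"turn":0}]' >/dev/null; python3 chk.py 15 && python3 -m inch '[{"gripper":0,"dx":0,"dy":0,"dz":0,"turn":0}]' >/dev/null; python3 chk.py 15 && python3 -m inch '[{"gripper":0,"dx":0,"dy":0,"dz":0,"turn":0}]' >/dev/null; python3 chk.py 15
```

```text
y 0.0464 F -1.7 -14.5 2.5 t 20.5
y 0.0464 F -1.2 -14.1 2.7 t 20.6
y 0.0464 F -1.2 -13.9 2.0 t 20.7
y 0.0464 F -0.2 -13.8 2.3 t 20.8
```

```bash
python3 -m inch '[{"gripper":0,"dx":0,"dy":0.1,"dz":0,"turn":0},{"gripper":0,"dx":0,"dy":0.1,"dz":0,"turn":0},{"gripper":0,"dx":0,"dy":0.1,"dz":0,"turn":0}]' >/dev/null; python3 chk.py 15.5; python3 -m inch '[{"gripper":0,"dx":0,"dy":0,"dz":0,"turn":0},{"gripper":0,"dx":0,"dy":0,"dz":0,"turn":0},{"gripper":0,"dx":0,"dy":0,"dz":0,"turn":0},{"gripper":0,"dx":0,"dy":0,"dz":0,"turn":0}]' >/dev/null; python3 chk.py 15.5
python3 -m inch '[{"gripper":0,"dx":0,"dy":-0.5,"dz":0,"turn":0},{"gripper":0,"dx":0,"dy":-1,"dz":0,"turn":0},{"gripper":0,"dx":0,"dy":-1.5,"dz":0,"turn":0},{"gripper":0,"dx":0,"dy":-2,"dz":0,"turn":0},{"gripper":0,"dx":0,"dy":-2,"dz":0,"turn":0}]' >/dev/null; python3 chk.py 1
```

```text
y 0.0464 F -1.0 -14.6 3.2 t 21.1
y 0.0464 F -2.0 -14.9 2.6 t 21.5
y 0.0463 F -0.5 -6.5 3.3 t 22.0
```

```bash
python3 -m inch '[{"gripper":0,"dx":0,"dy":-0.5,"dz":-0.1,"turn":0},{"gripper":0,"dx":0,"dy":-1,"dz":-0.3,"turn":0},{"gripper":0,"dx":0,"dy":-1,"dz":-0.3,"turn":0}]' >/dev/null; python3 chk.py 1; python3 -m inch '[{"gripper":0,"dx":0,"dy":0,"dz":0,"turn":0},{"gripper":0,"dx":0,"dy":0,"dz":0,"turn":0}]' >/dev/null; python3 chk.py 1
```

```text
y 0.0462 F -0.5 -2.7 0.8 t 22.3
y 0.0462 F -0.2 -1.8 -0.3 t 22.5
```

Nearly unloaded with contact kept, so open gently to about 35%. The front finger clears the tray because its tip is 19 mm above the rim.

```bash
python3 -m inch '[{"gripper":14,"dx":0,"dy":0,"dz":0,"turn":0},{"gripper":16,"dx":0,"dy":0,"dz":0,"turn":0},{"gripper":20,"dx":0,"dy":0,"dz":0,"turn":0},{"gripper":25,"dx":0,"dy":0,"dz":0,"turn":0},{"gripper":30,"dx":0,"dy":0,"dz":0,"turn":0},{"gripper":36,"dx":0,"dy":0,"dz":0,"turn":0},{"gripper":36,"dx":0,"dy":0,"dz":0,"turn":0},{"gripper":36,"dx":0,"dy":0,"dz":0,"turn":0}]'
python3 -m inch '[{"gripper":36,"dx":0,"dy":0,"dz":-3,"turn":0},{"gripper":36,"dx":0,"dy":0,"dz":-10,"turn":0},{"gripper":36,"dx":0,"dy":0,"dz":-22,"turn":0},{"gripper":36,"dx":0,"dy":0,"dz":-36,"turn":0},{"gripper":36,"dx":0,"dy":0,"dz":-52,"turn":0},{"gripper":36,"dx":0,"dy":0,"dz":-70,"turn":0},{"gripper":36,"dx":0,"dy":0,"dz":-90,"turn":0},{"gripper":36,"dx":0,"dy":-20,"dz":-105,"turn":0},{"gripper":36,"dx":0,"dy":-45,"dz":-115,"turn":0},{"gripper":36,"dx":0,"dy":-80,"dz":-120,"turn":0},{"gripper":36,"dx":0,"dy":-115,"dz":-120,"turn":0},{"gripper":36,"dx":0,"dy":-150,"dz":-120,"turn":0}]'
python3 -m inch '[{"gripper":36,"dx":0,"dy":-30,"dz":0,"turn":0},{"gripper":36,"dx":0,"dy":-60,"dz":0,"turn":0},{"gripper":36,"dx":0,"dy":-90,"dz":0,"turn":0},{"gripper":36,"dx":0,"dy":-110,"dz":0,"turn":0},{"gripper":36,"dx":0,"dy":-110,"dz":0,"turn":0}]'
python3 - <<'E'
from h import *
for n in("scene","top"):cv2.imwrite(f"pics/{n}6.png",capture(n)[:,:,::-1])
t=cv2.imread("pics/top6.png")[220:370,80:340];s=cv2.imread("pics/scene6.png")[90:290,280:500]
o=np.zeros((600,780,3),np.uint8);a=cv2.resize(t,None,fx=2,fy=2);b=cv2.resize(s,None,fx=1.5,fy=1.5);o[:300,:520]=a;o[300:600,:330]=b
cv2.imwrite("pics/c6.png",o)
p=[.5083+.095*.0125,.0463+.095,np.radians(89.3)]
print("expected rim",((proj("top",tf(p,np.array([[75,-55,62],[-75,-55,62],[-75,55,62],[75,55,62]])/1e3))-[80,220])*2).round(1))
E
```

```text
time_s: 23.3
position: [0.5081, 0.046, 0.092]
tcp_rot: [[-1.0, 0.013, -0.0], [0.013, 1.0, 0.0], [0.0, 0.0, -1.0]]
force: [-0.5, -1.0, 0.3]
opening: 0.35
time_s: 24.5
position: [0.5062, -0.1053, 0.2136]
tcp_rot: [[-1.0, 0.012, 0.002], [0.012, 1.0, -0.001], [-0.002, -0.001, -1.0]]
force: [0.4, -0.5, 0.0]
opening: 0.361
time_s: 25.0
position: [0.5052, -0.2169, 0.2131]
tcp_rot: [[-1.0, 0.016, 0.002], [0.016, 1.0, -0.002], [-0.002, -0.002, -1.0]]
force: [-0.1, -0.6, 0.3]
opening: 0.36
expected rim [[175.8  96.6]
 [344.5  97.7]
 [342.  222.4]
 [171.2 221.7]]
```

View pics/c6.png

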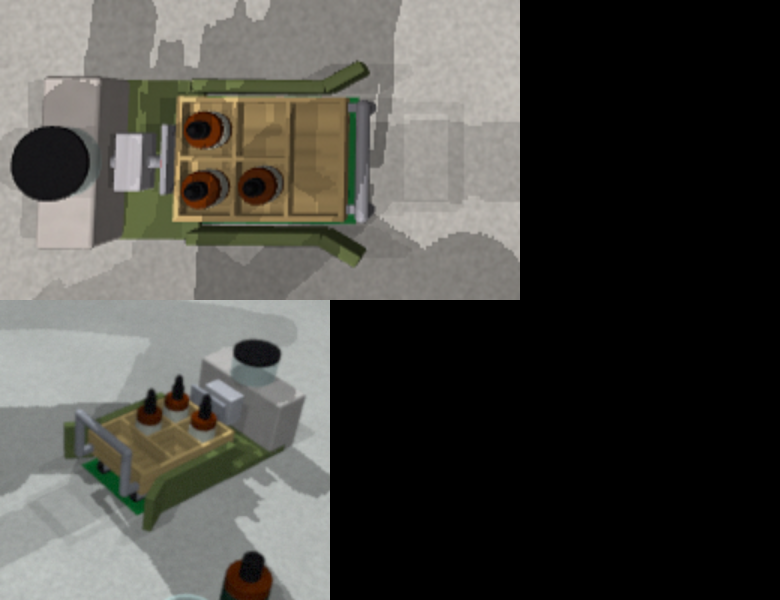

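The caddy sits square in the bay with its bottles upright, and its rim is within about 1 mm of the expected place. One close look to check contact at the plunger.

```bash
python3 - <<'E'
import cv2,numpy as np
t=cv2.imread("pics/top6.png")[260:345,125:275];s=cv2.imread("pics/scene6.png")[130:200,370:460]
t=cv2.resize(t,None,fx=3.5,fy=3.5,interpolation=cv2.INTER_CUBIC);s=cv2.resize(s,None,fx=4,fy=4,interpolation=cv2.INTER_CUBIC)
o=np.zeros((t.shape[0]+s.shape[0],t.shape[1],3),np.uint8);o[:t.shape[0]]=t;o[t.shape[0]:,:s.shape[1]]=s
cv2.imwrite("pics/c7.png",o)
from h import *
p=[.5083+.095*.0125,.0463+.095,np.radians(89.3)]
print(((proj("top",tf(p,np.array([[75,-55,62],[-75,-55,62],[-75,55,62],[75,55,62],[80,0,86],[-101,0,100]])/1e3))-[125,260])*3.5).round(1))
E
```

```text
[[150.2  29. ]
 [445.3  30.9]
 [440.9 249.3]
 [142.1 248. ]
 [121.2 139.7]
 [487.1 142.9]]
```

View pics/c7.png

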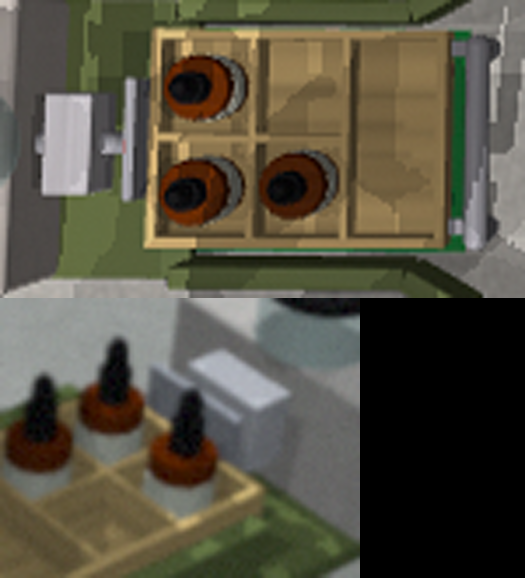

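```bash
python3 -c "
from rig import *
print(hand_in())"
```

```text
the job is handed in; nothing more can be done
None
```

The caddy is docked against the plunger at its end stop, released and handed in after about 25 s. All three bottles are upright, and nothing else on the table appears to have been touched.

- **Straight push:** I gripped the handle bar and pushed about 90 mm straight ahead, more than seven castor trail lengths. The two right castors showed where trailing wheels should be. The left two were hidden, so I inferred them from the distance pushed.
- **Docking:** I steered the caddy onto the bay's centre line, square to the bay, and rolled it in. Sideways force stayed under about 2 N. The plunger dragged at about 4–5 N and stopped hard with the handle at y ≈ 46 mm, about +8 mm in the dock's frame.
- **Pressing:** The force read 13.8–14.9 N for about a second. The highest reading was 14.9 N, with noise of about ±1 N.
- **Release:** I backed off to about 2 N before opening, then lifted clear and moved away.

**Last check:** The caddy is square in the bay with its plate against the plunger. Its outline shows about 1 mm (0.6 pixel) further out than the arm's readings predict. A similar offset showed before docking, so I took it as camera calibration error. I could not rule out a roll-back of under 1 mm from the pictures.

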